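# Index the vial dial one station and pin it

### The job

Index the vial dial on by one station and lock it: take the steel timing pin from its parking sleeve and stand it in the dial's next hole, its tip resting on the rail below. Then wind the handwheel clockwise, three to five turns, and stop as soon as the pin drops into the bush under the dial; never wind or press hard against the pin. Leave the pin upright, free of side load and fully home, collar down on the dial's boss, the vials standing in their nests and all other things where they are.

Things in the scene. Friction and masses are not known exactly. Their poses are not given: they have to be found in the camera images.
- pin_grip (a point): Timing pin, plain steel, upright, loose, 0.13 to 0.21 kg: middle of its ribbed barrel (20 mm thick, 52 mm long). Its flat top is 30 mm above this point, its collar's underside (collar 26 mm wide) 32 mm below, the tip of its shank (12 mm thick, 46 mm long, nose bevelled 1.5 mm) 78 mm below. It starts in the parking sleeve, collar on the sleeve's mouth.
- park (a point): Parking sleeve: upright steel tube on the yellow casting, 30 mm wide, bore 16 mm, 55 mm high. Point at the centre of its mouth, which is as high as the dial's bosses. z is up.
- next_hole (a point): The dial's next hole; turns with the dial. Centre of the mouth of a round steel boss on the dial's rim, 33 mm wide, 22 mm high, bore 13 mm, open below. The next boss clockwise from it starts over the bush. A pin stood in this hole rests its tip on the rail 25 mm below this point (collar 21 mm above the boss); once dropped in the bush, the collar sits on the boss, pin_grip 32 mm above this point.
- dial_hub (a point): Centre of the dial, level with its bosses' mouths. Flat aluminium dial, ten bosses on its rim (hole circle radius 115 mm, one station 36 degrees), ten black ring nests for vials. A fixed dark steel rail under the next hole's way to the bush is flush with the bush's mouth. A black print head on columns, top 190 mm above this point, hangs over the dial's left side, away from the pin.
- bush (a point): Nominal place of the fixed locking bush (bore 14 mm) under the dial's rim; point at its mouth's height, z up. Its block is clamped in an arc slot, up to 16 mm either way along the rim, different each time, so the station comes up to 0.9 turn of the handwheel before or after four full turns and shows by the pin dropping 21 mm. The pin then has about 2 mm of free travel; wound on further it is nipped hard.
- wheel_hub (a point): Centre of the top of the handwheel's hub: black three-spoke wheel, 112 mm across, level, on an upright shaft. Through a mitre box and a 40:1 worm it turns the dial the same way round, 9 degrees a turn; clockwise from above brings next_hole to the bush. Stiff (about 4 N at the grip) and stays where it is left.
- grip (a point): Middle of the handwheel's grip: grey upright sleeve, 22 mm thick, 60 mm high (28 mm above this point, 32 mm below), which revolves freely on its pin, so that it can be held in an unturned gripper while it is led round. It stands 42 mm from the wheel's axis, at any angle at the start, and the point is 33 mm above the hub's top.
- vial0: Glass vial with crimped cap, 29 mm wide, 54 mm high, standing loose in a nest of the dial. Origin: centre of its foot, z up along it.
- vial1: Glass vial with crimped cap, 29 mm wide, 54 mm high, standing loose in a nest of the dial. Origin: centre of its foot, z up along it.
- vial2: Glass vial with crimped cap, 29 mm wide, 54 mm high, standing loose in a nest of the dial. Origin: centre of its foot, z up along it.
- spare_bush: Loose steel ring, 32 mm wide, 14 mm high, lying on the casting; to be left alone. Origin: centre of its underside.
- spare_knob: Loose black star knob, 60 mm wide, lying on the casting; to be left alone. Origin: centre of its underside.
- spanner: Steel spanner, 180 mm, lying on the bench at one side; to be left alone. Origin: centre of its underside.
- driver: Black screwdriver, 200 mm, lying on the bench at one side; to be left alone. Origin: centre of its underside.
- jar: Jar with a lid, 64 mm wide, 75 mm high, on the bench; to be left alone. Origin: centre of its underside.
There are look-alikes about, which are no part of the job. Leave any green or yellow look-alike of the part that bears pin_grip alone. What is shaped like the vial2 but orange is not meant.

How it is judged:
By the outcome, as a careful person would: the job done as asked, in the order asked, and still so for the second after the job is handed in, with the robot touching nothing.
It also fails if it takes over 72 s, if anything falls off the work surface, if the arm or the gripper's body presses on something with over 40 N, if the wrist force passes 120 N, or if a joint passes its speed limit or range.

### The arm

A 6-joint arm with a two-finger parallel gripper is mounted at the origin on the work surface. World frame = base frame: x ahead of the robot, y to its left, z up, the work surface at z = 0. Lengths are in m, angles in rad, forces in N, time in s.
With the tool pointing down it reaches from about 0.25 to 0.8 m from the base axis. Payload 8.5 kg.
Tool frame: the origin (TCP) lies midway between the tips of the shut fingers; the grasp point (between the pads) lies 19 mm behind it; z points along the fingers, y is the direction in which the jaws open and shut (so a half turn about z gives the same grasp; the last joint's range is limited). The gripper opens to 85 mm and grips with 20 to 120 N. Pads are 22 mm wide; open, the fingers measure 114 mm over their backs; the gripper's body (76 mm by 85 mm) begins 54 mm behind the grasp point. The pads swing forward as they close: fully open they stand 13 mm farther back than shut.
Start: joints at [-1.293, 0.238, -0.013, 1.319, 0, 1.571], TCP at [0.144, -0.505, 0.231] pointing down, gripper open.
Joint ranges: [-2.66, 2.66], [-1.03, 1.9], [-1.14, 1.46], [-1.82, 2.27], [-1.45, 1.34], [-3.14, 3.14]. Speed limits (rad/s): [2.22, 2.22, 2.79, 3.14, 3.14, 3.14].

### API

Orientations are given as a rotation vector (axis times angle).
In Python, from cell import telemetry, optics, order gives the robot as it stands.
- The arm moves only by the tool move_arm, never from a script. Its arguments are lists of equal length, an entry for each row: "travel": the shift along the tool's x, y, z in units of 30 mm (1.0 is 30 mm), a list of three; "rotation": the turn, a rotation vector about the tool's x, y, z in units of 6 degrees (1.0 is 6 degrees), a list of three. A call has exactly 10 rows; each row is the pose to reach, as a shift and turn from the pose measured when the call began, along the tool's axes at that moment; what a row does not reach only later rows make up. A row lasts 1/10 s, in which the tool goes at most 50 mm and 8.59 degrees, less where a joint would pass 70% of its speed; a pose out of reach is approached as far as the arm can. A call with a gripper value outside its range is refused whole. "gripper" is the closure, from 0 (fully open) to 1 (shut), set as the call begins (left out, the last holds). The fingers move at their own pace and stop on an object; "force" is the grip in N (left out, the last holds). Time passes only in rows, so rows that repeat a pose let the fingers close, or fill a call up. It gives the time, the measured TCP pose, the force and the opening at its end, in the units of the state.
- telemetry.observe(): the state, without advancing time (a new reading comes with each control period).
- optics.get_image(name): name is "scene" or "top" or "wrist"; returns the picture (420x560x3 uint8, blue, green, red); there is no depth.
- optics.camera_model(name): a dict with "K" (3x3 intrinsics, pixels), "dist_coeffs" ([k1, k2, p1, p2, k3] as OpenCV has them; the pictures are not rectified), "view" (4x4, takes a point from world to camera coordinates); the wrist camera has in their place "hand_eye" (4x4, takes a point from camera to tool coordinates, whose origin is the TCP and whose axes are the flange's). Camera axes: x right, y down, z forward; pixel columns grow to the right and rows downward; lengths in m; the calibration is good to about 2 mm. A picture is of the moment at which its call begins: read the wrist's pose just before it. camera_model takes no time and is no camera call.
- order.job_done(): hands the job in, once; it reports no verdict.
The state is a dict: "time_s": time; "joint_pos": joint angles; "qd": joint speeds; "effort": joint torques, N m; "eef_pos": TCP position; "tool_rot": TCP orientation; "ft_force": force on the tool from outside, world axes, zero at the start; "ft_torque": the same for the moment, N m; "opening": finger opening in m.
Only numpy, scipy, OpenCV 4.12 (cv2) and the standard library are available. Lean on these libraries where they do the work, as an engineer would, in place of code of your own. Each camera call takes 0.05 s, during which the arm holds its last target. There are 200 camera calls.

## Working session

There is one attempt and no reset: what is moved stays moved. The work goes in short steps, Python scripts to look and compute and a tool call to move; the robot and the scene stay as the last step left them, time stands still between calls to the robot, and variables do not carry over. Pictures are saved under pics/ and viewed, about 8 in all and at most 12, crops included, and the job is handed in when it is done.

Besides the shell and the picture viewer there is one more tool, called after ">>>" as a command line: name --argument value ..., lists and objects as JSON in quotes. move_arm: Moves the arm, as the interface text tells. Its arguments: {"type":"object","properties":{"travel":{"type":"array","items":{"type":"array","items":{"type":"number"}}},"rotation":{"type":"array","items":{"type":"array","items":{"type":"number"}}},"gripper":{"type":"number"},"force":{"type":"number"}},"required":["travel","rotation"]}

```bash
mkdir -p pics; ls
cat > h.py <<'E'
import numpy as np,cv2
from cell import telemetry,optics,order
from scipy.spatial.transform import Rotation as R
def cam(n,st=None):
    m=optics.camera_model(n);K=np.array(m["K"]);d=np.array(m["dist_coeffs"])
    if n=="wrist":
        T=np.eye(4);T[:3,:3]=R.from_rotvec(st["tool_rot"]).as_matrix();T[:3,3]=st["eef_pos"]
        V=np.linalg.inv(T@np.array(m["hand_eye"]))
    else: V=np.array(m["view"])
    return K,d,V
def ray(c,uv):
    K,d,V=c;p=cv2.undistortPoints(np.array([[uv]],float),K,d)[0,0]
    Rm=V[:3,:3];return -Rm.T@V[:3,3],Rm.T@np.array([p[0],p[1],1])
def onz(c,uv,z):
    o,r=ray(c,uv);return o+r*(z-o[2])/r[2]
def tri(c1,u1,c2,u2):
    A=[];b=[]
    M=np.zeros((3,3));q=np.zeros(3)
    for c,u in((c1,u1),(c2,u2)):
        o,r=ray(c,u);r=r/np.linalg.norm(r);P=np.eye(3)-np.outer(r,r);M+=P;q+=P@o
    return np.linalg.solve(M,q)
def proj(c,X):
    K,d,V=c;return cv2.projectPoints(np.array(X,float).reshape(-1,3),cv2.Rodrigues(V[:3,:3])[0],V[:3,3],K,d)[0][:,0]
E
python3 - <<'E'
from h import *
s=telemetry.observe();print(s)
for n in("scene","top"):
    cv2.imwrite(f"pics/{n}0.png",optics.get_image(n));c=cam(n);print(n,c[0],(-c[2][:3,:3].T@c[2][:3,3]))
a=cv2.imread("pics/scene0.png");b=cv2.imread("pics/top0.png")
E
```

```text
pics
{'time_s': 0.0, 'joint_pos': array([-1.29301913e+00,  2.38770990e-01, -1.42743532e-02,  1.31921276e+00,
       -2.57633683e-05,  1.57082950e+00]), 'qd': array([ 3.49975796e-04, -1.01749865e-03, -6.63083381e-04, -2.45226985e-03,
       -9.87944064e-05,  6.80721358e-04]), 'effort': array([-4.47704188e-04, -5.38786840e+01,  3.46439302e+01,  1.84596068e-02,
        2.43403241e-05, -3.96713318e-06]), 'eef_pos': array([ 0.14383865, -0.50446165,  0.23067495]), 'tool_rot': array([-3.10991757e+00, -4.34678454e-01,  3.57836800e-04]), 'ft_force': array([-0.06247607,  0.71128998, -0.29542176]), 'ft_torque': array([-0.01512957, -0.04927282, -0.00400561]), 'opening': 0.08514574259637434}
scene [[407.41050002   0.         270.05726408]
 [  0.         407.41050002 204.9620919 ]
 [  0.           0.           1.        ]] [1.42622693 0.19194058 0.68909178]
top [[507.29724732   0.         275.904707  ]
 [  0.         507.29724732 211.59761014]
 [  0.           0.           1.        ]] [ 0.36545781 -0.00447832  1.69320726]
```

View pics/scene0.png

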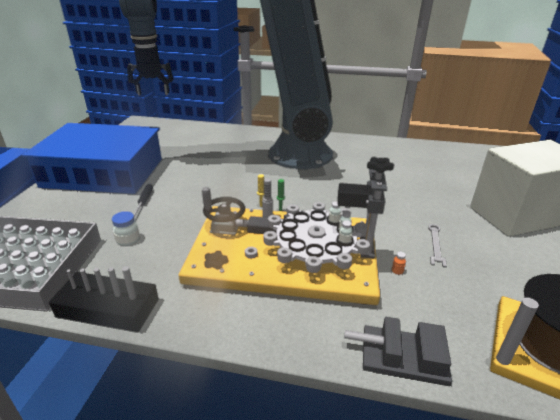

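View pics/top0.png

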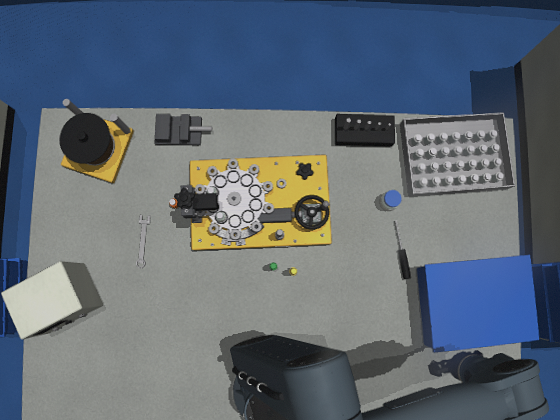

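Run:
```python
import cv2
b=cv2.imread("pics/top0.png")[148:283,162:342]
cv2.imwrite("pics/topc.png",cv2.resize(b,None,fx=4.4,fy=4.4,interpolation=cv2.INTER_CUBIC))
b=cv2.imread("pics/scene0.png")[150:300,180:390]
cv2.imwrite("pics/scenec.png",cv2.resize(b,None,fx=3.8,fy=3.8,interpolation=cv2.INTER_CUBIC))
```

```text
(no output)
```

View pics/topc.png

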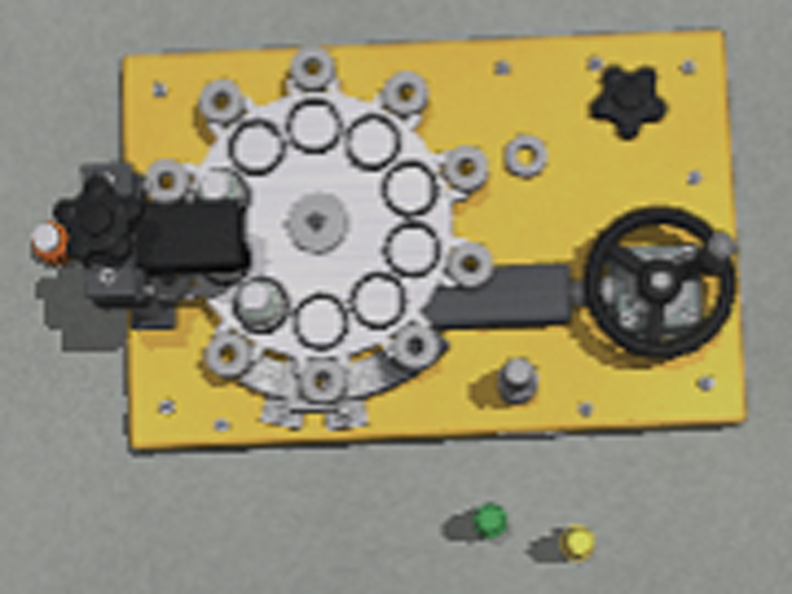

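View pics/scenec.png

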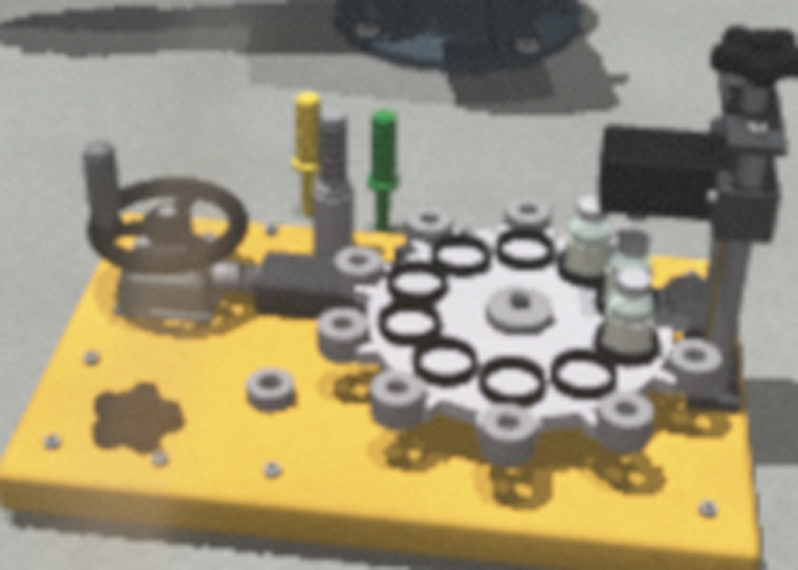

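Run:
```python
from h import *
t=cam("top");s=cam("scene")
T=lambda x,y:(162+(x+.5)/4.4-.5,148+(y+.5)/4.4-.5)
S=lambda x,y:(180+(x+.5)/3.8-.5,150+(y+.5)/3.8-.5)
P=dict(b0=((405,93),(397,386)),b1=((466,167),(343,323)),b2=((470,265),(358,260)),next=((415,345),(430,217)),bush=((323,380),(528,211)),far=((312,68),(508,420)),hub=((316,222),(519,300)),pintop=((518,369),(333,118)),wheelhub=((660,280),(168,211)),griptop=((719,243),(98,148)))
for k,(a,b) in P.items():
    X=tri(t,T(*a),s,S(*b)); print(k,X.round(4),(proj(t,X)-T(*a)).round(1),(proj(s,X)-S(*b)).round(1))
```

```text
b0 [0.7143 0.0698 0.0981] [[ 0.4 -0.1]] [[0.5 0. ]]
b1 [0.6602 0.0244 0.0982] [[ 0.2 -0. ]] [[0.3 0. ]]
b2 [0.5886 0.0195 0.0974] [[ 0.3 -0.1]] [[0.4 0. ]]
next [0.5294 0.058  0.0995] [[ 0.2 -0. ]] [[0.3 0. ]]
bush [0.503  0.1235 0.0966] [[ 0.2 -0. ]] [[ 0.3 -0. ]]
far [0.7314 0.1385 0.0983] [[ 0.3 -0. ]] [[0.5 0. ]]
hub [0.6169 0.1312 0.1017] [[ 0.4 -0. ]] [[ 0.5 -0. ]]
pintop [ 0.5083 -0.0158  0.1582] [[ 0.2 -0. ]] [[0.2 0. ]]
wheelhub [ 0.5787 -0.1164  0.1119] [[ 0.2 -0.1]] [[0.3 0. ]]
griptop [ 0.5981 -0.1539  0.1686] [[ 0.5 -0.2]] [[0.7 0. ]]
```

```bash
cat >> h.py <<'E'
def delta(st,X,yaw=None):
    "units to reach world TCP X (and tool-x yaw, pointing down)"
    Rt=R.from_rotvec(st["tool_rot"]);t=Rt.inv().apply(np.array(X)-st["eef_pos"])/.03
    r=np.zeros(3)
    if yaw is not None:
        c,s_=np.cos(yaw),np.sin(yaw);G=R.from_matrix(np.array([[c,s_,0],[s_,-c,0],[0,0,-1]]))
        r=np.degrees((Rt.inv()*G).as_rotvec())/6
    return t.round(3),r.round(3)
E
python3 - <<'E'
from h import *
st=telemetry.observe();m=optics.camera_model("wrist");print(np.array(m["hand_eye"]).round(3),np.array(m["K"]).round(0))
for X in([.49,.03,.30],[.42,.03,.30]):print(delta(st,X,np.pi/2))
E
```

```text
[[ 0.001 -0.949 -0.316  0.083]
 [ 1.     0.001  0.     0.   ]
 [ 0.    -0.316  0.949 -0.143]
 [ 0.     0.     0.     1.   ]] [[320.   0. 277.]
 [  0. 320. 211.]
 [  0.   0.   1.]]
(array([ 15.981, -13.973,  -2.29 ]), array([-1.1000e-02, -8.0000e-03, -1.2347e+01]))
(array([ 13.737, -14.613,  -2.289]), array([-1.1000e-02, -8.0000e-03, -1.2347e+01]))
```

>>> move_arm --travel '[[1.6,-1.4,-0.5],[3.2,-2.8,-1.0],[4.8,-4.2,-1.5],[6.4,-5.6,-2.0],[8.0,-7.0,-2.3],[9.6,-8.4,-2.3],[11.2,-9.8,-2.3],[12.8,-11.2,-2.3],[14.4,-12.6,-2.3],[16.0,-14.0,-2.3]]' --rotation '[[0,0,-1.2],[0,0,-2.4],[0,0,-3.6],[0,0,-4.8],[0,0,-6.0],[0,0,-7.2],[0,0,-8.4],[0,0,-9.6],[0,0,-10.8],[0,0,-12.35]]'

```text
time_s: 1.1
eef_pos: [0.4124, -0.0883, 0.298]
tool_rot: [-2.228, -2.214, -0.001]
ft_force: [1.1, -1.4, 0.3]
opening: 0.0855
```

Run:
```python
from h import *
st=telemetry.observe();print(st["time_s"],st["eef_pos"],st["joint_pos"].round(2))
print(delta(st,[.49,.03,.3],np.pi/2))
```

```text
1.1 [ 0.41243356 -0.0883243   0.29796866] [-0.21  0.04 -0.08  1.45  0.    1.37]
(array([ 3.961,  2.559, -0.064]), array([-0.001, -0.01 , -0.063]))
```

>>> move_arm --travel '[[1.3,0.85,0],[2.6,1.7,0],[3.96,2.56,-0.06],[3.96,2.56,-0.06],[3.96,2.56,-0.06],[3.96,2.56,-0.06],[3.96,2.56,-0.06],[3.96,2.56,-0.06],[3.96,2.56,-0.06],[3.96,2.56,-0.06]]' --rotation '[[0,0,-0.06],[0,0,-0.06],[0,0,-0.06],[0,0,-0.06],[0,0,-0.06],[0,0,-0.06],[0,0,-0.06],[0,0,-0.06],[0,0,-0.06],[0,0,-0.06]]'

```text
time_s: 2.1
eef_pos: [0.4899, 0.0294, 0.3001]
tool_rot: [-2.222, -2.22, -0.002]
ft_force: [0.4, 0.2, -0.8]
opening: 0.0851
```

Run:
```python
from h import *
import pickle
st=telemetry.observe();im=optics.get_image("wrist");pickle.dump(st,open("w1.pkl","wb"));cv2.imwrite("pics/w1raw.png",im)
cv2.imwrite("pics/w1.png",cv2.resize(im,(800,600),interpolation=cv2.INTER_CUBIC))
print(st["time_s"],st["eef_pos"],st["tool_rot"])
w=cam("wrist",st)
for X in([.508,-.016,.16],[.5294,.058,.098],[.503,.1235,.098],[.5787,-.1164,.112],[.598,-.154,.17]):print(proj(w,X)*800/560)
```

```text
2.1 [0.48990729 0.02943414 0.30009835] [-2.22249920e+00 -2.21964030e+00 -1.54430122e-03]
[[420.29407923 347.35340112]]
[[446.07762288 223.53569796]]
[[412.00392711 130.71058047]]
[[499.12249501 433.1328555 ]]
[[538.09740099 521.85675911]]
```

View pics/w1.png

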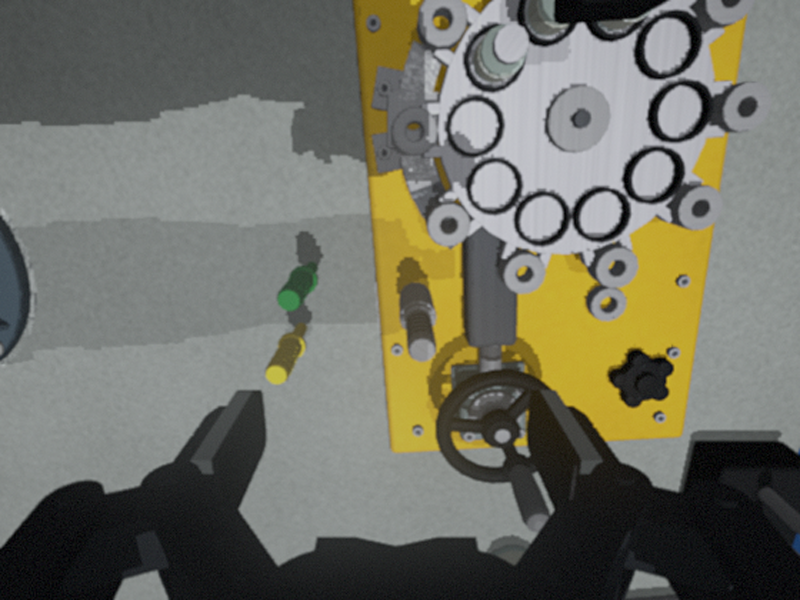

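>>> move_arm --travel '[[-0.75,0.3,0.8],[-1.5,0.62,1.6],[-1.52,0.62,2.8],[-1.52,0.62,3.8],[-1.52,0.62,4.8],[-1.52,0.62,5.5],[-1.52,0.62,6.0],[-1.52,0.62,6.22],[-1.52,0.62,6.22],[-1.52,0.62,6.22]]' --rotation '[[0,0,0],[0,0,0],[0,0,0],[0,0,0],[0,0,0],[0,0,0],[0,0,0],[0,0,0],[0,0,0],[0,0,0]]' --gripper 0

```text
time_s: 3.15
eef_pos: [0.509, -0.0159, 0.1141]
tool_rot: [2.223, 2.22, 0.003]
ft_force: [-0.0, 0.3, 0.6]
opening: 0.0856
```

Run:
```python
from h import *
import pickle
st=pickle.load(open("w1.pkl","rb"));w=cam("wrist",st)
px=np.array([(443,20),(414,131),(450,225),(524,271),(615,266),(697,207),(742,106)])*.7
P=np.array([onz(w,p,.098)[:2] for p in px])
k=np.arange(7)*np.radians(36)
from scipy.optimize import least_squares
f=lambda q:(np.c_[q[0]+.115*np.cos(q[2]+k),q[1]+.115*np.sin(q[2]+k)]-P).ravel()
q=least_squares(f,[.617,.131,2.5]).x;print(P.round(4),q,(f(q)*1000).round(1).reshape(-1,2))
t=cam("top")
px=np.array([(312,66),(405,92),(466,166),(470,264),(415,344),(323,379)])[::-1];px=(px+.5)/4.4-.5+[162,148]
P=np.array([onz(t,p,.098)[:2] for p in px])
k=np.arange(6)*np.radians(36)+np.radians(36)
q=least_squares(f,[.617,.131,2.5]).x;print(P.round(4),q,(f(q)*1000).round(1).reshape(-1,2))
```

```text
[[0.5227 0.1918]
 [0.5044 0.1233]
 [0.5324 0.0569]
 [0.5914 0.0211]
 [0.6615 0.025 ]
 [0.7155 0.07  ]
 [0.7321 0.1391]] [0.61899363 0.13133647 2.58256223] [[-1.2  0.5]
 [-0.1  0.1]
 [-1.5  0.6]
 [-0.2 -1.3]
 [ 0.5 -0.3]
 [ 1.   0.3]
 [ 1.6  0.2]]
[[0.5035 0.1241]
 [0.5302 0.0588]
 [0.5891 0.0206]
 [0.6608 0.0252]
 [0.7148 0.071 ]
 [0.7329 0.1397]] [0.61799705 0.13209651 2.57915285] [[-0.3  0.4]
 [-0.6 -0.3]
 [ 0.7  0. ]
 [-0.2  0.1]
 [ 0.5 -0.2]
 [-0.1 -0. ]]
```

>>> move_arm --travel '[[0,0,0],[0,0,0],[0,0,0],[0,0,0],[0,0,0],[0,0,0],[0,0,0],[0,0,0],[0,0,0],[0,0,0]]' --rotation '[[0,0,0],[0,0,0],[0,0,0],[0,0,0],[0,0,0],[0,0,0],[0,0,0],[0,0,0],[0,0,0],[0,0,0]]' --gripper 1 --force 40

```text
time_s: 4.15
eef_pos: [0.509, -0.0159, 0.1143]
tool_rot: [2.223, 2.22, 0.003]
ft_force: [-1.1, 0.9, 5.5]
opening: 0.0189
```

>>> move_arm --travel '[[0,0,-0.2],[0,0,-0.5],[0,0,-0.9],[0,0,-1.3],[0,0,-1.7],[0,0,-2.0],[0,0,-2.15],[0,0,-2.2],[0,0,-2.2],[0,0,-2.2]]' --rotation '[[0,0,0],[0,0,0],[0,0,0],[0,0,0],[0,0,0],[0,0,0],[0,0,0],[0,0,0],[0,0,0],[0,0,0]]'

```text
time_s: 5.15
eef_pos: [0.5086, -0.0159, 0.1798]
tool_rot: [-2.222, -2.22, -0.002]
ft_force: [0.2, 0.0, -2.0]
opening: 0.0188
```

>>> move_arm --travel '[[0.5,0.15,0],[1.0,0.3,0],[1.5,0.45,0],[2.0,0.6,0],[2.3,0.69,0.1],[2.46,0.71,0.3],[2.46,0.71,0.4],[2.46,0.71,0.4],[2.46,0.71,0.4],[2.46,0.71,0.4]]' --rotation '[[0,0,0],[0,0,0],[0,0,0],[0,0,0],[0,0,0],[0,0,0],[0,0,0],[0,0,0],[0,0,0],[0,0,0]]'

```text
time_s: 6.15
eef_pos: [0.53, 0.0574, 0.1681]
tool_rot: [-2.223, -2.219, -0.002]
ft_force: [0.3, -0.9, -2.1]
opening: 0.019
```

Run:
```python
from h import *
import pickle
st=telemetry.observe();im=optics.get_image("wrist");pickle.dump(st,open("w2.pkl","wb"));cv2.imwrite("pics/w2raw.png",im)
sc=optics.get_image("scene");cv2.imwrite("pics/s2raw.png",sc)
w=cam("wrist",st);s=cam("scene")
e=st["eef_pos"];tip=e+[0,0,-.062];h=np.array([.530,.058,.098])
print(st["time_s"],e,proj(w,tip),proj(w,h),proj(s,tip),proj(s,h))
u,v=proj(w,h)[0].astype(int);a=cv2.resize(im[v-65:v+65,u-65:u+65],(520,520),interpolation=cv2.INTER_CUBIC)
x,y=proj(s,h)[0].astype(int);b=cv2.resize(sc[y-50:y+15,x-17:x+18],(280,520),interpolation=cv2.INTER_CUBIC)
print(u,v,x,y);cv2.imwrite("pics/w2.png",np.hstack([a,b]))
```

```text
6.15 [0.53002483 0.05738431 0.16811271] [[274.86496226 229.11682007]] [[274.88882571 224.12155953]] [[292.87267795 204.71859449]] [[293.01628579 207.31202276]]
274 224 293 207
```

View pics/w2.png

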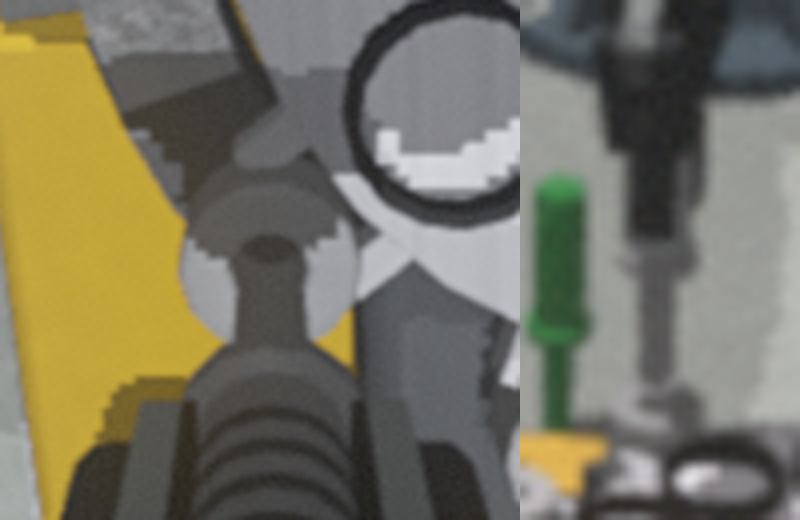

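>>> move_arm --travel '[[0.035,0,0],[0.035,0,0.1],[0.035,0,0.16],[0.035,0,0.2],[0.035,0,0.24],[0.035,0,0.28],[0.035,0,0.32],[0.035,0,0.36],[0.035,0,0.38],[0.035,0,0.38]]' --rotation '[[0,0,0],[0,0,0],[0,0,0],[0,0,0],[0,0,0],[0,0,0],[0,0,0],[0,0,0],[0,0,0],[0,0,0]]' --force 25

```text
time_s: 7.25
eef_pos: [0.5301, 0.0585, 0.1567]
tool_rot: [-2.223, -2.219, -0.002]
ft_force: [0.1, -0.4, -1.1]
opening: 0.0193
```

Run:
```python
from h import *
st=telemetry.observe();print(st["time_s"],st["eef_pos"],st["ft_force"],st["ft_torque"])
```

```text
7.25 [0.53005371 0.05854455 0.15668924] [ 0.12766716 -0.41825301 -1.09311452] [0.03078008 0.00858737 0.05622956]
```

>>> move_arm --travel '[[0,0,0.06],[0,0,0.12],[0,0,0.18],[0,0,0.25],[0,0,0.32],[0,0,0.39],[0,0,0.46],[0,0,0.53],[0,0,0.6],[0,0,0.6]]' --rotation '[[0,0,0],[0,0,0],[0,0,0],[0,0,0],[0,0,0],[0,0,0],[0,0,0],[0,0,0],[0,0,0],[0,0,0]]'

```text
time_s: 8.25
eef_pos: [0.5299, 0.0586, 0.1383]
tool_rot: [-2.223, -2.219, -0.001]
ft_force: [-0.4, 0.3, -1.3]
opening: 0.0189
```

>>> move_arm --travel '[[0,0,0.03],[0,0,0.06],[0,0,0.09],[0,0,0.09],[0,0,0.09],[0,0,0.09],[0,0,0.09],[0,0,0.09],[0,0,0.09],[0,0,0.09]]' --rotation '[[0,0,0],[0,0,0],[0,0,0],[0,0,0],[0,0,0],[0,0,0],[0,0,0],[0,0,0],[0,0,0],[0,0,0]]'

```text
time_s: 9.25
eef_pos: [0.5299, 0.0585, 0.1357]
tool_rot: [-2.223, -2.219, -0.002]
ft_force: [-0.5, -0.2, -2.1]
opening: 0.0191
```

>>> move_arm --travel '[[0,0,0],[0,0,0],[0,0,0],[0,0,0],[0,0,0],[0,0,0],[0,0,-0.5],[0,0,-1.5],[0,0,-2.5],[0,0,-3.5]]' --rotation '[[0,0,0],[0,0,0],[0,0,0],[0,0,0],[0,0,0],[0,0,0],[0,0,0],[0,0,0],[0,0,0],[0,0,0]]' --gripper 0

```text
time_s: 10.25
eef_pos: [0.5297, 0.0584, 0.2418]
tool_rot: [-2.223, -2.219, -0.001]
ft_force: [0.1, 0.3, 0.1]
opening: 0.0854
```

Run:
```python
from h import *
import pickle
st=telemetry.observe();im=optics.get_image("wrist");pickle.dump(st,open("w3.pkl","wb"));cv2.imwrite("pics/w3raw.png",im)
sc=optics.get_image("scene");cv2.imwrite("pics/s3raw.png",sc)
print(st["time_s"],st["eef_pos"],st["opening"])
a=cv2.resize(im[0:300,100:500],(800,600),interpolation=cv2.INTER_CUBIC)
a[:240,:200]=cv2.resize(sc[160:232,250:310],(200,240),interpolation=cv2.INTER_CUBIC)
cv2.imwrite("pics/w3.png",a)
```

```text
10.25 [0.52966226 0.05841994 0.24177162] 0.0853804636767261
```

View pics/w3.png

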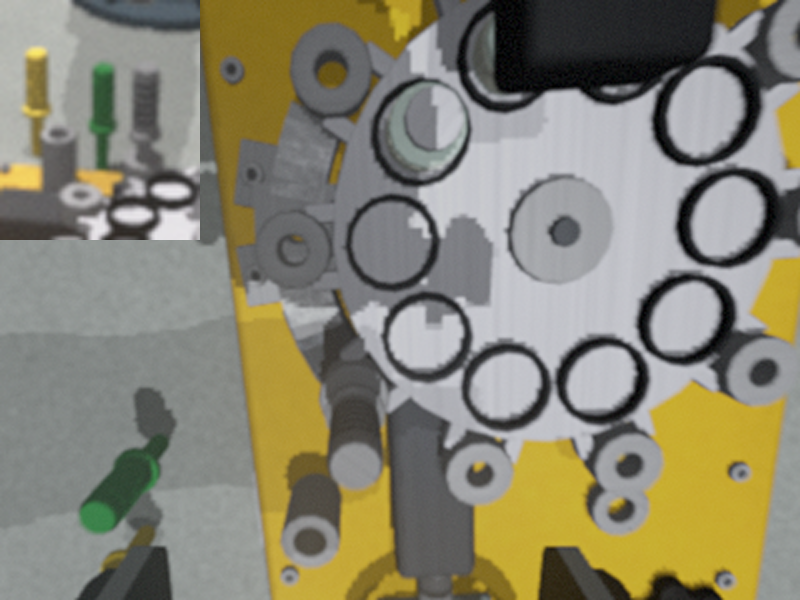

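Run:
```python
from h import *
import pickle
st=pickle.load(open("w3.pkl","rb"));w=cam("wrist",st)
q=lambda x,y:((x+.5)/2-.5+100,(y+.5)/2-.5)
hub=onz(w,q(565,230),.098);b=onz(w,q(293,249),.098)
ang=lambda p:np.degrees(np.arctan2(p[1]-hub[1],p[0]-hub[0]))%360
print(hub,b,ang(b), 'pin next', np.linalg.norm((b-hub)[:2]))
for z in(.045,.055,.065,.073):
    e=[onz(w,q(*p),z) for p in((252,173),(255,275))];m=(e[0]+e[1])/2;print(z,e,ang(m))
# same via top image, topc pixel ears
t=cam("top");T=lambda x,y:(162+(x+.5)/4.4-.5,148+(y+.5)/4.4-.5)
hub=onz(t,T(316,222),.098);hub=np.array([.618,.132,0]);b=onz(t,T(323,379),.098);print(ang(b))
for z in(.055,.073): print(z,ang(onz(t,T(314,412),z)))
# wheel
w=cam("wrist",pickle.load(open("w1.pkl","rb")))
for z in(.105,.11,.115):print(z,onz(w,np.array([502,436])*.7,z),onz(t,T(660,280),z))
for z in (.168,.172):print(onz(t,T(719,243),z),onz(w,np.array([539,521])*.7,z))
```

```text
[0.62157712 0.13149442 0.098     ] [0.50450842 0.12374955 0.098     ] 183.78497929755224 pin next 0.11732461114578836
0.045 [array([0.48043915, 0.15716553, 0.045     ]), array([0.47943421, 0.10776945, 0.045     ])] 179.60638359477278
0.055 [array([0.48192842, 0.15665027, 0.055     ]), array([0.48095302, 0.10870626, 0.055     ])] 179.51598698938164
0.065 [array([0.48341769, 0.156135  , 0.065     ]), array([0.48247184, 0.10964308, 0.065     ])] 179.4236314273067
0.073 [array([0.4846091 , 0.15572279, 0.073     ]), array([0.48368688, 0.11039253, 0.073     ])] 179.34829369418725
183.92351299624917
0.055 179.36626553445177
0.073 180.00825727613338
0.105 [ 0.58323558 -0.12406745  0.105     ] [ 0.57942805 -0.11621738  0.105     ]
0.11 [ 0.58187724 -0.12060058  0.11      ] [ 0.57875442 -0.1158656   0.11      ]
0.115 [ 0.58051889 -0.11713371  0.115     ] [ 0.5780808  -0.11551383  0.115     ]
[ 0.59765055 -0.15236865  0.168     ] [ 0.5993825 -0.1551138  0.168    ]
[ 0.59704161 -0.1519808   0.172     ] [ 0.5978129  -0.15125534  0.172     ]
```

>>> move_arm --travel '[[-1.4,0.46,-0.2],[-2.8,0.92,-0.2],[-4.2,1.38,-0.2],[-5.6,1.84,-0.2],[-7.05,2.28,0.2],[-7.05,2.28,1.2],[-7.05,2.28,2.2],[-7.05,2.28,3.2],[-7.05,2.28,3.83],[-7.05,2.28,3.83]]' --rotation '[[0,0,0],[0,0,0],[0,0,0],[0,0,0],[0,0,0],[0,0,0],[0,0,0],[0,0,0],[0,0,0],[0,0,0]]'

```text
time_s: 11.35
eef_pos: [0.5984, -0.1524, 0.1263]
tool_rot: [-2.222, -2.218, -0.005]
ft_force: [-1.3, 1.0, 0.6]
opening: 0.0852
```

>>> move_arm --travel '[[0,0,0],[0,0,0],[0,0,0],[0,0,0],[0,0,0],[0,0,0],[0,0,0],[0,0,0],[0,0,0],[0,0,0]]' --rotation '[[0,0,0],[0,0,0],[0,0,0],[0,0,0],[0,0,0],[0,0,0],[0,0,0],[0,0,0],[0,0,0],[0,0,0]]' --gripper 1 --force 30

```text
time_s: 12.35
eef_pos: [0.5986, -0.1523, 0.1272]
tool_rot: [-2.223, -2.219, -0.005]
ft_force: [-2.0, 0.7, 5.5]
opening: 0.0213
```

Run:
```python
from h import *
import pickle
st=telemetry.observe();im=optics.get_image("wrist");pickle.dump(st,open("w4.pkl","wb"));cv2.imwrite("pics/w4raw.png",im)
sc=optics.get_image("scene");cv2.imwrite("pics/s4raw.png",sc)
a=cv2.resize(im,(600,450),interpolation=cv2.INTER_CUBIC)
b=cv2.resize(sc[130:280,180:247],(200,450),interpolation=cv2.INTER_CUBIC)
cv2.imwrite("pics/w4.png",np.hstack([a,b]));print(st["ft_force"],st["eef_pos"])
```

```text
[-2.01377604  0.6725948   5.54514847] [ 0.59855764 -0.15234924  0.12724178]
```

View pics/w4.png

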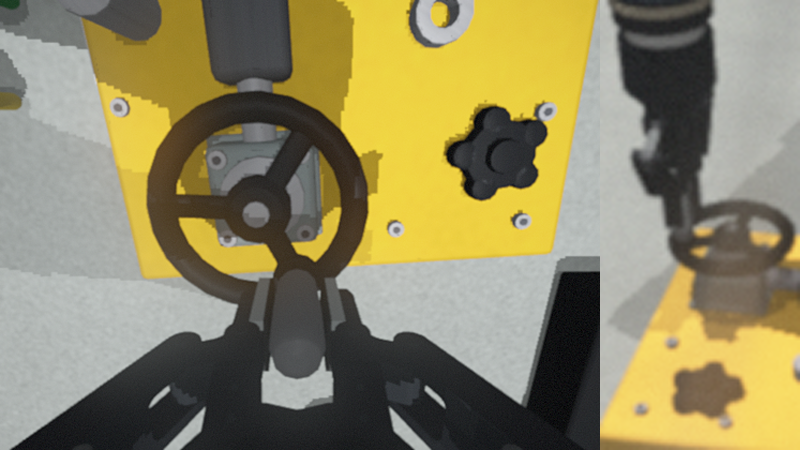

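```bash
python3 - <<'E'
from h import *
import pickle
st=pickle.load(open("w4.pkl","rb"));w=cam("wrist",st);f=560/600
for z in(.108,.112,.116):print(z,onz(w,(257.5*f,213*f),z))
print(onz(w,(298*f,359*f),.172))
E
cat > wind.py <<'E'
import sys
from h import *
def plan(c,total,n=10):
    st=telemetry.observe();e=st["eef_pos"];v=e[:2]-c;a=np.arctan2(v[1],v[0])
    out=[]
    for i in range(1,n+1):
        b=a-np.radians(total)*i/n
        X=[c[0]+.042*np.cos(b),c[1]+.042*np.sin(b),e[2]];out.append(delta(st,X)[0][:2].round(2).tolist()+[0])
    return out,np.degrees(a),np.hypot(*v)
def pinrow():
    "mean row of changed pixels"
E
python3 -c "
from wind import *
print(plan(np.array([.579,-.1165]),120))"
```

```text
0.108 [ 0.58064683 -0.11818185  0.108     ]
0.112 [ 0.58111559 -0.11703252  0.112     ]
0.116 [ 0.58158435 -0.11588319  0.116     ]
[ 0.6002955  -0.15259737  0.172     ]
([[-0.15, -0.25, 0], [-0.2, -0.54, 0], [-0.2, -0.83, 0], [-0.13, -1.12, 0], [-0.0, -1.38, 0], [0.17, -1.61, 0], [0.4, -1.8, 0], [0.65, -1.94, 0], [0.93, -2.03, 0], [1.22, -2.05, 0]], np.float64(-61.37569253578655), np.float64(0.04082241440780373))
```

>>> move_arm --travel '[[-0.1,-0.25,0],[-0.18,-0.54,0],[-0.2,-0.83,0],[-0.13,-1.12,0],[0.0,-1.38,0],[0.17,-1.61,0],[0.4,-1.8,0],[0.65,-1.94,0],[0.93,-2.03,0],[1.22,-2.05,0]]' --rotation '[[0,0,0],[0,0,0],[0,0,0],[0,0,0],[0,0,0],[0,0,0],[0,0,0],[0,0,0],[0,0,0],[0,0,0]]'

```text
time_s: 13.45
eef_pos: [0.5369, -0.1163, 0.1273]
tool_rot: [2.224, 2.218, 0.004]
ft_force: [1.9, -4.2, -2.3]
opening: 0.0209
```

Run:
```python
from wind import *
st=telemetry.observe();print(st["ft_force"],st["eef_pos"])
o,a,r=plan(np.array([.579,-.1165]),120);print(o,a,r)
cv2.imwrite("pics/s5raw.png",optics.get_image("scene"))
```

```text
[ 1.91175986 -4.23508955 -2.34558098] [ 0.53694319 -0.11634223  0.12732524]
[[0.29, 0.03, 0], [0.57, 0.12, 0], [0.82, 0.27, 0], [1.04, 0.47, 0], [1.21, 0.7, 0], [1.33, 0.97, 0], [1.39, 1.26, 0], [1.39, 1.55, 0], [1.33, 1.84, 0], [1.21, 2.1, 0]] 179.78506229843637 0.04205710108287745
```

>>> move_arm --travel '[[0.29,0.03,0],[0.57,0.12,0],[0.82,0.27,0],[1.04,0.47,0],[1.21,0.7,0],[1.33,0.97,0],[1.39,1.26,0],[1.39,1.55,0],[1.33,1.84,0],[1.21,2.1,0]]' --rotation '[[0,0,0],[0,0,0],[0,0,0],[0,0,0],[0,0,0],[0,0,0],[0,0,0],[0,0,0],[0,0,0],[0,0,0]]'

```text
time_s: 14.5
eef_pos: [0.5995, -0.0784, 0.1273]
tool_rot: [-2.222, -2.218, -0.004]
ft_force: [-5.8, -0.5, 1.8]
opening: 0.0215
```

>>> move_arm --travel '[[-0.17,0.24,0],[-0.39,0.43,0],[-0.64,0.58,0],[-0.92,0.67,0],[-1.21,0.7,0],[-1.5,0.67,0],[-1.78,0.58,0],[-2.04,0.43,0],[-2.25,0.24,0],[-2.42,0,0]]' --rotation '[[0,0,0],[0,0,0],[0,0,0],[0,0,0],[0,0,0],[0,0,0],[0,0,0],[0,0,0],[0,0,0],[0,0,0]]'

```text
time_s: 15.5
eef_pos: [0.6001, -0.1515, 0.1273]
tool_rot: [-2.223, -2.219, -0.007]
ft_force: [3.5, 4.3, 1.5]
opening: 0.021
```

Run:
```python
from wind import *
st=telemetry.observe();print(st["ft_force"],st["eef_pos"])
o,a,r=plan(np.array([.579,-.1165]),120);print(o,a,r)
A=cv2.imread("pics/s5raw.png")
B=optics.get_image("scene");cv2.imwrite("pics/s6raw.png",B)
print(cv2.absdiff(A,B)[140:240,240:400].sum())
im=np.hstack([cv2.resize(x[150:240,250:380],(400,277),interpolation=cv2.INTER_CUBIC) for x in(A,B)]);cv2.imwrite("pics/p6.png",im)
```

```text
[3.54883651 4.31165854 1.48397654] [ 0.60012319 -0.15149074  0.12732216]
[[-0.16, -0.24, 0], [-0.22, -0.53, 0], [-0.23, -0.82, 0], [-0.18, -1.11, 0], [-0.06, -1.38, 0], [0.11, -1.62, 0], [0.32, -1.82, 0], [0.57, -1.97, 0], [0.85, -2.07, 0], [1.14, -2.1, 0]] -58.88147964949308 0.040872254883974224
624908
```

View pics/p6.png

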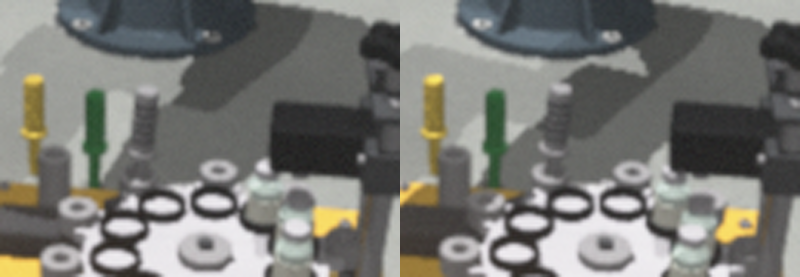

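>>> move_arm --travel '[[-0.16,-0.24,0],[-0.22,-0.53,0],[-0.23,-0.82,0],[-0.18,-1.11,0],[-0.06,-1.38,0],[0.11,-1.62,0],[0.32,-1.82,0],[0.57,-1.97,0],[0.85,-2.07,0],[1.15,-2.1,0]]' --rotation '[[0,0,0],[0,0,0],[0,0,0],[0,0,0],[0,0,0],[0,0,0],[0,0,0],[0,0,0],[0,0,0],[0,0,0]]'

```text
time_s: 16.55
eef_pos: [0.537, -0.1185, 0.1274]
tool_rot: [2.223, 2.217, 0.005]
ft_force: [7.9, -4.4, -5.6]
opening: 0.0211
```

>>> move_arm --travel '[[0.29,0.03,0],[0.57,0.12,0],[0.82,0.27,0],[1.04,0.47,0],[1.21,0.7,0],[1.33,0.97,0],[1.39,1.26,0],[1.39,1.55,0],[1.33,1.84,0],[1.21,2.1,0]]' --rotation '[[0,0,0],[0,0,0],[0,0,0],[0,0,0],[0,0,0],[0,0,0],[0,0,0],[0,0,0],[0,0,0],[0,0,0]]'

```text
time_s: 17.55
eef_pos: [0.6, -0.0791, 0.1274]
tool_rot: [-2.22, -2.22, -0.01]
ft_force: [2.3, 13.7, -1.0]
opening: 0.0208
```

>>> move_arm --travel '[[-0.17,0.24,0],[-0.39,0.43,0],[-0.64,0.58,0],[-0.92,0.67,0],[-1.21,0.7,0],[-1.5,0.67,0],[-1.78,0.58,0],[-2.04,0.43,0],[-2.25,0.24,0],[-2.42,0,0]]' --rotation '[[0,0,0],[0,0,0],[0,0,0],[0,0,0],[0,0,0],[0,0,0],[0,0,0],[0,0,0],[0,0,0],[0,0,0]]'

```text
time_s: 18.55
eef_pos: [0.5999, -0.1517, 0.1273]
tool_rot: [-2.22, -2.22, -0.012]
ft_force: [0.7, 8.8, 5.9]
opening: 0.0214
```

```bash
cat > trk.py <<'E'
from wind import *
import json,sys,os
def run(total):
    st=telemetry.observe();B=optics.get_image("scene")
    J=json.load(open("t.json")) if os.path.exists("t.json") else dict(f="pics/s6raw.png",x=297,y=174,n=6)
    A=cv2.imread(J["f"]);t=A[J["y"]:J["y"]+27,J["x"]:J["x"]+11]
    x0,y0=J["x"]-8,J["y"]-14;m=cv2.matchTemplate(B[y0:y0+58,x0:x0+50],t,cv2.TM_CCOEFF_NORMED)
    _,sc,_,l=cv2.minMaxLoc(m);x,y=x0+l[0],y0+l[1];n=J["n"]+1
    cv2.imwrite(f"pics/s{n}raw.png",B);json.dump(dict(f=f"pics/s{n}raw.png",x=x,y=y,n=n),open("t.json","w"))
    print("pin px",x,y,"score",round(sc,2),"t",st["time_s"],"F",st["ft_force"].round(1))
    # drop candidates predicted from position along the circle
    o,a,r=plan(np.array([.579,-.1165]),total);print("angle",a.round(1),"r",r.round(4));print(o)
E
python3 -c "
from trk import *
run(120)"
```

```text
pin px 303 173 score 0.79 t 18.55 F [0.7 8.8 5.9]
angle -61.2 r 0.0409
[[-0.15, -0.25, 0], [-0.2, -0.54, 0], [-0.2, -0.83, 0], [-0.13, -1.12, 0], [-0.0, -1.38, 0], [0.17, -1.62, 0], [0.39, -1.81, 0], [0.65, -1.95, 0], [0.93, -2.03, 0], [1.22, -2.06, 0]]
```

```bash
sed -i 's/-.1165/-.1155/' trk.py; python3 -c "
from wind import *
print(plan(np.array([.579,-.1155]),120))"
```

```text
([[-0.12, -0.27, 0], [-0.17, -0.56, 0], [-0.16, -0.85, 0], [-0.09, -1.13, 0], [0.04, -1.4, 0], [0.22, -1.63, 0], [0.44, -1.82, 0], [0.7, -1.95, 0], [0.98, -2.04, 0], [1.27, -2.06, 0]], np.float64(-61.87096068224236), np.float64(0.04175942479398816))
```

>>> move_arm --travel '[[-0.12,-0.27,0],[-0.17,-0.56,0],[-0.16,-0.85,0],[-0.09,-1.13,0],[0.04,-1.4,0],[0.22,-1.63,0],[0.44,-1.82,0],[0.7,-1.95,0],[0.98,-2.04,0],[1.27,-2.06,0]]' --rotation '[[0,0,0],[0,0,0],[0,0,0],[0,0,0],[0,0,0],[0,0,0],[0,0,0],[0,0,0],[0,0,0],[0,0,0]]'

```text
time_s: 19.6
eef_pos: [0.5369, -0.1157, 0.1273]
tool_rot: [-2.223, -2.219, -0.008]
ft_force: [3.0, -5.4, -2.4]
opening: 0.0212
```

>>> move_arm --travel '[[0.29,0.03,0],[0.57,0.12,0],[0.82,0.27,0],[1.04,0.47,0],[1.21,0.7,0],[1.33,0.97,0],[1.39,1.26,0],[1.39,1.55,0],[1.33,1.84,0],[1.21,2.1,0]]' --rotation '[[0,0,0],[0,0,0],[0,0,0],[0,0,0],[0,0,0],[0,0,0],[0,0,0],[0,0,0],[0,0,0],[0,0,0]]'

```text
time_s: 20.6
eef_pos: [0.6002, -0.0788, 0.1274]
tool_rot: [-2.221, -2.219, -0.008]
ft_force: [-4.5, 1.3, 0.7]
opening: 0.0215
```

```bash
python3 -c "
from trk import *
run(120)"
```

```text
pin px 308 173 score 0.77 t 20.6 F [-4.5  1.3  0.7]
angle 57.7 r 0.0423
[[-0.19, 0.22, 0], [-0.41, 0.41, 0], [-0.67, 0.55, 0], [-0.96, 0.63, 0], [-1.25, 0.65, 0], [-1.54, 0.61, 0], [-1.81, 0.5, 0], [-2.06, 0.35, 0], [-2.27, 0.14, 0], [-2.43, -0.1, 0]]
```

>>> move_arm --travel '[[-0.19,0.22,0],[-0.41,0.41,0],[-0.67,0.55,0],[-0.96,0.63,0],[-1.25,0.65,0],[-1.54,0.61,0],[-1.81,0.5,0],[-2.06,0.35,0],[-2.27,0.14,0],[-2.42,-0.08,0]]' --rotation '[[0,0,0],[0,0,0],[0,0,0],[0,0,0],[0,0,0],[0,0,0],[0,0,0],[0,0,0],[0,0,0],[0,0,0]]'

```text
time_s: 21.65
eef_pos: [0.5998, -0.1518, 0.1273]
tool_rot: [-2.222, -2.22, -0.014]
ft_force: [0.6, 9.1, 1.6]
opening: 0.0214
```

Run:
```python
from trk import *
run(40)
import json;J=json.load(open("t.json"))
B=cv2.imread(J["f"]);im=cv2.resize(B[150:240,260:380],(800,600),interpolation=cv2.INTER_CUBIC)
cv2.imwrite("pics/p9.png",im)
```

```text
pin px 321 166 score 0.82 t 21.65 F [0.6 9.1 1.6]
angle -61.9 r 0.0418
[[-0.05, -0.08, 0], [-0.09, -0.17, 0], [-0.12, -0.27, 0], [-0.14, -0.36, 0], [-0.16, -0.46, 0], [-0.17, -0.56, 0], [-0.17, -0.65, 0], [-0.17, -0.75, 0], [-0.16, -0.85, 0], [-0.14, -0.94, 0]]
```

View pics/p9.png

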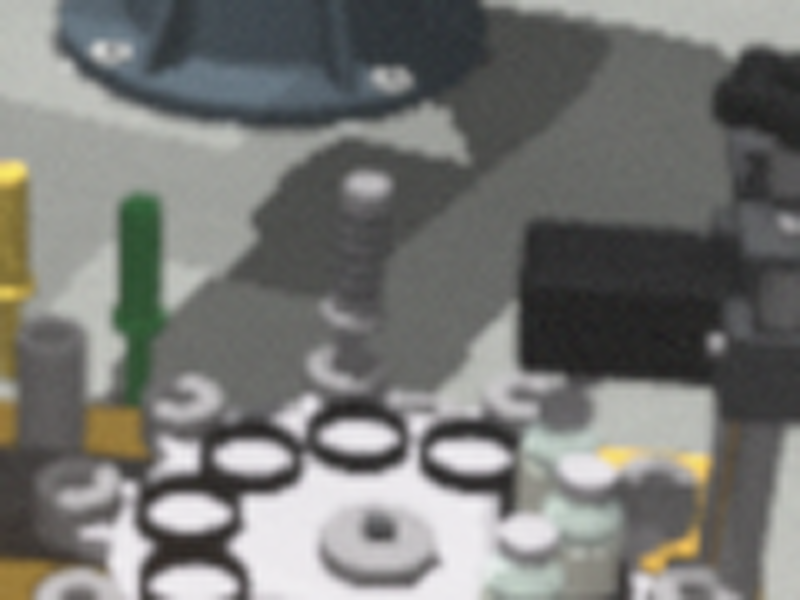

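```bash
cp $(python3 -c "import json;print(json.load(open('t.json'))['f'])") pics/ref.png
cat > det.py <<'E'
from wind import *
C=np.array([.579,-.1155]);A0=-61.9
s=cam("scene")
def pos(turns,h):
    a=np.radians(219.85-9*turns);return [.618+.115*np.cos(a),.132+.115*np.sin(a),.098+h]
def det(B,turns):
    A=cv2.imread("pics/ref.png");p0=proj(s,pos(3.0,.083))[0];p=proj(s,pos(turns,.083))[0];pd=proj(s,pos(turns,.062))[0]
    t=A[174:202,310:321]
    x0,y0=int(round(310+p[0]-p0[0]))-3,int(round(174+p[1]-p0[1]))-4
    m=cv2.matchTemplate(B[y0:y0+28+22,x0:x0+11+6],t,cv2.TM_CCOEFF_NORMED)
    best=m.max(1);i=best.argmax()
    x=int(round(310+p[0]-p0[0]))+2
    prof=B[y0:y0+62,x:x+6].mean(2).mean(1).astype(int)
    print("pred top",p.round(1),"exp drop px",(pd-p)[1].round(1),"best dy",i-4,"score",best[i].round(2),"at0",best[4].round(2)); print(y0,prof.tolist())
def run(full,total,take=True):
    st=telemetry.observe();B=optics.get_image("scene") if take else cv2.imread("pics/ref.png")
    o,a,r=plan(C,total);turns=full+((A0-a)%360)/360
    print("turns",round(turns,3),"ang",a.round(1),"r",r.round(4),"t",st["time_s"],"F",st["ft_force"].round(1));det(B,turns);print(o)
    cv2.imwrite(f"pics/d{st['time_s']:.2f}.png",B)
E
python3 -c "
from det import *
det(cv2.imread('pics/ref.png'),3.0)
for n,t in((8,2.667),(7,2.0),(6,1)): det(cv2.imread(f'pics/s{n}raw.png'),t)
"
```

```text
pred top [314.1 177.4] exp drop px 7.1 best dy 0 score 1.0 at0 1.0
170 [137, 101, 80, 75, 77, 101, 152, 178, 164, 129, 103, 92, 82, 73, 77, 75, 74, 79, 72, 76, 80, 75, 80, 78, 75, 83, 87, 103, 115, 106, 95, 95, 94, 90, 89, 93, 108, 122, 113, 86, 62, 47, 71, 165, 221, 231, 227, 176, 83, 48, 89, 190, 231, 233, 230, 214, 184, 159, 140, 128, 133, 174]
pred top [311.8 177.4] exp drop px 7.1 best dy 0 score 0.72 at0 0.72
170 [156, 155, 147, 131, 119, 123, 157, 178, 166, 131, 101, 92, 81, 73, 78, 76, 72, 78, 73, 74, 75, 72, 78, 79, 77, 85, 89, 94, 99, 97, 94, 95, 94, 91, 88, 89, 98, 102, 94, 80, 58, 44, 60, 129, 180, 203, 208, 165, 80, 46, 83, 187, 230, 233, 230, 219, 199, 183, 171, 165, 172, 188]
pred top [307.2 177.7] exp drop px 7.1 best dy 0 score 0.92 at0 0.92
170 [148, 139, 114, 93, 82, 94, 143, 176, 170, 138, 106, 94, 86, 74, 78, 80, 74, 78, 73, 72, 77, 72, 75, 77, 75, 80, 89, 99, 124, 117, 96, 93, 92, 90, 87, 89, 102, 134, 126, 88, 63, 44, 69, 161, 219, 230, 223, 173, 92, 51, 87, 188, 231, 233, 233, 231, 229, 225, 220, 216, 211, 204]
pred top [300.5 178.6] exp drop px 7.1 best dy 0 score 0.73 at0 0.73
171 [157, 157, 158, 157, 148, 143, 164, 177, 164, 135, 110, 99, 86, 76, 82, 80, 77, 82, 77, 76, 79, 71, 77, 78, 75, 82, 91, 105, 128, 119, 93, 91, 90, 88, 86, 90, 113, 140, 127, 88, 66, 53, 69, 126, 167, 175, 153, 101, 55, 64, 122, 168, 175, 175, 192, 216, 230, 233, 233, 233, 234, 234]
```

>>> move_arm --travel '[[-0.05,-0.08,0],[-0.09,-0.17,0],[-0.12,-0.27,0],[-0.14,-0.36,0],[-0.16,-0.46,0],[-0.17,-0.56,0],[-0.17,-0.65,0],[-0.17,-0.75,0],[-0.16,-0.85,0],[-0.14,-0.94,0]]' --rotation '[[0,0,0],[0,0,0],[0,0,0],[0,0,0],[0,0,0],[0,0,0],[0,0,0],[0,0,0],[0,0,0],[0,0,0]]'

```text
time_s: 22.7
eef_pos: [0.5723, -0.1566, 0.1273]
tool_rot: [2.222, 2.219, 0.016]
ft_force: [4.0, 3.0, -3.7]
opening: 0.0213
```

```bash
python3 -c "
from det import *
run(3,40)"
```

```text
turns 3.106 ang -100.0 r 0.0417 t 22.7 F [ 4.   3.  -3.7]
pred top [314.9 177.4] exp drop px 7.1 best dy 0 score 0.97 at0 0.97
170 [74, 75, 74, 75, 77, 102, 152, 178, 166, 131, 101, 91, 82, 71, 74, 74, 72, 80, 74, 77, 80, 75, 80, 77, 76, 85, 90, 98, 109, 103, 96, 97, 95, 91, 88, 91, 105, 118, 111, 89, 67, 48, 69, 155, 213, 229, 224, 170, 80, 50, 97, 194, 230, 233, 228, 211, 182, 151, 127, 110, 116, 167]
[[0.01, -0.1, 0], [0.04, -0.19, 0], [0.07, -0.28, 0], [0.11, -0.37, 0], [0.16, -0.46, 0], [0.21, -0.54, 0], [0.26, -0.62, 0], [0.33, -0.7, 0], [0.39, -0.77, 0], [0.47, -0.83, 0]]
```

>>> move_arm --travel '[[0.01,-0.1,0],[0.04,-0.19,0],[0.07,-0.28,0],[0.11,-0.37,0],[0.16,-0.46,0],[0.21,-0.54,0],[0.26,-0.62,0],[0.33,-0.7,0],[0.39,-0.77,0],[0.47,-0.83,0]]' --rotation '[[0,0,0],[0,0,0],[0,0,0],[0,0,0],[0,0,0],[0,0,0],[0,0,0],[0,0,0],[0,0,0],[0,0,0]]'

```text
time_s: 23.75
eef_pos: [0.5476, -0.143, 0.1274]
tool_rot: [2.222, 2.218, 0.016]
ft_force: [4.1, -1.9, -4.6]
opening: 0.021
```

```bash
python3 -c "
from det import *
run(3,40)"
```

```text
turns 3.216 ang -139.6 r 0.0418 t 23.75 F [ 4.1 -1.9 -4.6]
pred top [315.7 177.4] exp drop px 7.1 best dy 0 score 0.96 at0 0.96
170 [75, 75, 75, 74, 77, 101, 149, 175, 164, 130, 101, 90, 82, 70, 76, 75, 73, 79, 75, 75, 80, 74, 81, 80, 79, 86, 91, 99, 109, 103, 95, 95, 93, 91, 90, 89, 105, 118, 109, 92, 78, 57, 67, 145, 208, 227, 219, 163, 77, 50, 99, 194, 230, 232, 228, 212, 181, 146, 119, 104, 111, 163]
[[0.07, -0.07, 0], [0.15, -0.12, 0], [0.24, -0.17, 0], [0.32, -0.21, 0], [0.42, -0.25, 0], [0.51, -0.28, 0], [0.6, -0.31, 0], [0.7, -0.32, 0], [0.8, -0.34, 0], [0.89, -0.34, 0]]
```

>>> move_arm --travel '[[0.07,-0.07,0],[0.15,-0.12,0],[0.24,-0.17,0],[0.32,-0.21,0],[0.42,-0.25,0],[0.51,-0.28,0],[0.6,-0.31,0],[0.7,-0.32,0],[0.8,-0.34,0],[0.89,-0.34,0]]' --rotation '[[0,0,0],[0,0,0],[0,0,0],[0,0,0],[0,0,0],[0,0,0],[0,0,0],[0,0,0],[0,0,0],[0,0,0]]'

```text
time_s: 24.8
eef_pos: [0.537, -0.1161, 0.1274]
tool_rot: [2.222, 2.218, 0.015]
ft_force: [3.5, -4.1, -5.4]
opening: 0.0213
```

```bash
python3 -c "
from det import *
run(3,40)"
```

```text
turns 3.327 ang -179.7 r 0.0421 t 24.8 F [ 3.5 -4.1 -5.4]
pred top [316.4 177.4] exp drop px 7.1 best dy 0 score 0.98 at0 0.98
170 [75, 75, 74, 75, 76, 99, 149, 176, 164, 131, 102, 92, 82, 74, 78, 77, 72, 77, 71, 73, 76, 72, 77, 77, 76, 83, 92, 109, 119, 106, 93, 93, 91, 86, 84, 88, 104, 121, 113, 85, 65, 50, 68, 153, 213, 229, 226, 174, 80, 50, 98, 192, 229, 232, 228, 212, 180, 145, 119, 104, 110, 162]
[[0.1, 0.0, 0], [0.2, 0.01, 0], [0.29, 0.03, 0], [0.39, 0.05, 0], [0.48, 0.08, 0], [0.57, 0.12, 0], [0.66, 0.16, 0], [0.74, 0.21, 0], [0.82, 0.26, 0], [0.9, 0.32, 0]]
```

>>> move_arm --travel '[[0.1,0.0,0],[0.2,0.01,0],[0.29,0.03,0],[0.39,0.05,0],[0.48,0.08,0],[0.57,0.12,0],[0.66,0.16,0],[0.74,0.21,0],[0.82,0.26,0],[0.9,0.32,0]]' --rotation '[[0,0,0],[0,0,0],[0,0,0],[0,0,0],[0,0,0],[0,0,0],[0,0,0],[0,0,0],[0,0,0],[0,0,0]]'

```text
time_s: 25.85
eef_pos: [0.5457, -0.0893, 0.1274]
tool_rot: [2.223, 2.218, 0.012]
ft_force: [0.4, -6.9, -4.1]
opening: 0.021
```

```bash
python3 -c "
from det import *
run(3,40)"
```

```text
turns 3.436 ang 141.3 r 0.0423 t 25.85 F [ 0.4 -6.9 -4.1]
pred top [317.2 177.4] exp drop px 7.1 best dy 0 score 0.99 at0 0.99
170 [75, 75, 74, 75, 77, 98, 150, 177, 168, 132, 102, 92, 83, 74, 79, 75, 72, 78, 74, 74, 76, 72, 76, 75, 75, 81, 89, 100, 114, 105, 94, 94, 93, 91, 87, 90, 101, 120, 112, 90, 75, 58, 64, 137, 204, 227, 219, 163, 78, 50, 94, 191, 230, 232, 229, 214, 183, 151, 128, 113, 117, 165]
[[0.07, 0.07, 0], [0.14, 0.14, 0], [0.2, 0.21, 0], [0.26, 0.29, 0], [0.31, 0.37, 0], [0.36, 0.46, 0], [0.4, 0.55, 0], [0.44, 0.64, 0], [0.47, 0.73, 0], [0.49, 0.83, 0]]
```

>>> move_arm --travel '[[0.07,0.07,0],[0.14,0.14,0],[0.2,0.21,0],[0.26,0.29,0],[0.31,0.37,0],[0.36,0.46,0],[0.4,0.55,0],[0.44,0.64,0],[0.47,0.73,0],[0.49,0.83,0]]' --rotation '[[0,0,0],[0,0,0],[0,0,0],[0,0,0],[0,0,0],[0,0,0],[0,0,0],[0,0,0],[0,0,0],[0,0,0]]'

```text
time_s: 26.9
eef_pos: [0.5708, -0.0739, 0.1273]
tool_rot: [2.223, 2.219, 0.012]
ft_force: [-3.7, 0.5, -3.6]
opening: 0.0211
```

```bash
python3 -c "
from det import *
run(3,40)"
```

```text
turns 3.549 ang 100.4 r 0.0424 t 26.9 F [-3.7  0.5 -3.6]
pred top [318.  177.5] exp drop px 7.1 best dy 0 score 0.98 at0 0.98
170 [88, 76, 75, 75, 77, 99, 149, 178, 169, 134, 104, 93, 83, 72, 77, 75, 72, 76, 73, 75, 77, 73, 77, 79, 77, 85, 90, 100, 116, 109, 95, 95, 94, 90, 89, 90, 100, 120, 114, 92, 84, 67, 66, 133, 195, 219, 214, 161, 76, 55, 110, 199, 231, 233, 231, 218, 192, 163, 143, 131, 132, 171]
[[0.0, 0.1, 0], [0.01, 0.2, 0], [0.01, 0.29, 0], [0.0, 0.39, 0], [-0.01, 0.49, 0], [-0.03, 0.58, 0], [-0.05, 0.68, 0], [-0.09, 0.77, 0], [-0.12, 0.86, 0], [-0.17, 0.95, 0]]
```

>>> move_arm --travel '[[0.0,0.1,0],[0.01,0.2,0],[0.01,0.29,0],[0.0,0.39,0],[-0.01,0.49,0],[-0.03,0.58,0],[-0.05,0.68,0],[-0.09,0.77,0],[-0.12,0.86,0],[-0.17,0.95,0]]' --rotation '[[0,0,0],[0,0,0],[0,0,0],[0,0,0],[0,0,0],[0,0,0],[0,0,0],[0,0,0],[0,0,0],[0,0,0]]'

```text
time_s: 27.95
eef_pos: [0.6002, -0.0789, 0.1274]
tool_rot: [2.223, 2.219, 0.014]
ft_force: [-2.3, 4.1, -4.1]
opening: 0.0212
```

```bash
python3 -c "
from det import *
run(3,40)"
```

```text
turns 3.664 ang 59.2 r 0.0423 t 27.95 F [-2.3  4.1 -4.1]
pred top [318.8 177.5] exp drop px 7.1 best dy 0 score 0.96 at0 0.96
170 [148, 117, 82, 74, 76, 94, 144, 175, 168, 136, 104, 91, 83, 72, 77, 75, 72, 78, 73, 73, 76, 71, 75, 78, 76, 84, 91, 97, 111, 107, 95, 97, 94, 92, 90, 89, 102, 120, 113, 96, 92, 73, 64, 111, 174, 208, 204, 146, 74, 57, 110, 199, 232, 234, 232, 223, 201, 177, 160, 149, 151, 178]
[[-0.06, 0.08, 0], [-0.12, 0.16, 0], [-0.18, 0.23, 0], [-0.25, 0.3, 0], [-0.32, 0.36, 0], [-0.4, 0.42, 0], [-0.48, 0.48, 0], [-0.57, 0.52, 0], [-0.66, 0.57, 0], [-0.75, 0.6, 0]]
```

>>> move_arm --travel '[[-0.06,0.08,0],[-0.12,0.16,0],[-0.18,0.23,0],[-0.25,0.3,0],[-0.32,0.36,0],[-0.4,0.42,0],[-0.48,0.48,0],[-0.57,0.52,0],[-0.66,0.57,0],[-0.75,0.6,0]]' --rotation '[[0,0,0],[0,0,0],[0,0,0],[0,0,0],[0,0,0],[0,0,0],[0,0,0],[0,0,0],[0,0,0],[0,0,0]]'

```text
time_s: 29.0
eef_pos: [0.6189, -0.102, 0.1274]
tool_rot: [2.223, 2.219, 0.014]
ft_force: [-0.3, 3.7, -5.0]
opening: 0.0213
```

```bash
python3 -c "
from det import *
run(3,40)"
```

```text
turns 3.778 ang 18.1 r 0.0421 t 29.0 F [-0.3  3.7 -5. ]
pred top [319.6 177.5] exp drop px 7.1 best dy 0 score 0.94 at0 0.94
170 [154, 154, 151, 123, 85, 92, 142, 173, 167, 136, 106, 95, 86, 75, 78, 74, 71, 79, 75, 73, 78, 70, 77, 76, 74, 81, 89, 100, 118, 112, 95, 95, 92, 86, 86, 88, 103, 129, 121, 92, 81, 66, 64, 125, 188, 217, 215, 167, 86, 58, 107, 198, 231, 234, 232, 224, 202, 178, 160, 150, 151, 179]
[[-0.09, 0.03, 0], [-0.19, 0.05, 0], [-0.29, 0.06, 0], [-0.38, 0.07, 0], [-0.48, 0.07, 0], [-0.58, 0.06, 0], [-0.68, 0.05, 0], [-0.77, 0.03, 0], [-0.87, 0.0, 0], [-0.96, -0.03, 0]]
```

>>> move_arm --travel '[[-0.09,0.03,0],[-0.19,0.05,0],[-0.29,0.06,0],[-0.38,0.07,0],[-0.48,0.07,0],[-0.58,0.06,0],[-0.68,0.05,0],[-0.77,0.03,0],[-0.87,0.0,0],[-0.96,-0.03,0]]' --rotation '[[0,0,0],[0,0,0],[0,0,0],[0,0,0],[0,0,0],[0,0,0],[0,0,0],[0,0,0],[0,0,0],[0,0,0]]'

```text
time_s: 30.05
eef_pos: [0.6178, -0.1313, 0.1274]
tool_rot: [2.223, 2.218, 0.014]
ft_force: [-2.5, 5.4, -2.3]
opening: 0.021
```

```bash
python3 -c "
from det import *
run(3,40)"
```

```text
turns 3.891 ang -22.7 r 0.0419 t 30.05 F [-2.5  5.4 -2.3]
pred top [320.4 177.6] exp drop px 7.1 best dy 0 score 0.92 at0 0.92
170 [157, 156, 154, 140, 104, 96, 143, 175, 172, 140, 106, 95, 88, 74, 75, 75, 72, 80, 76, 75, 80, 74, 76, 77, 74, 80, 87, 99, 120, 116, 95, 94, 93, 91, 90, 90, 104, 132, 123, 97, 92, 74, 67, 113, 173, 211, 208, 154, 81, 59, 113, 201, 232, 234, 234, 227, 211, 192, 176, 169, 170, 186]
[[-0.09, -0.04, 0], [-0.18, -0.08, 0], [-0.26, -0.14, 0], [-0.34, -0.2, 0], [-0.41, -0.26, 0], [-0.48, -0.33, 0], [-0.55, -0.4, 0], [-0.6, -0.48, 0], [-0.66, -0.56, 0], [-0.71, -0.65, 0]]
```

>>> move_arm --travel '[[-0.09,-0.04,0],[-0.18,-0.08,0],[-0.26,-0.14,0],[-0.34,-0.2,0],[-0.41,-0.26,0],[-0.48,-0.33,0],[-0.55,-0.4,0],[-0.6,-0.48,0],[-0.66,-0.56,0],[-0.71,-0.65,0]]' --rotation '[[0,0,0],[0,0,0],[0,0,0],[0,0,0],[0,0,0],[0,0,0],[0,0,0],[0,0,0],[0,0,0],[0,0,0]]'

```text
time_s: 31.1
eef_pos: [0.5985, -0.1525, 0.1274]
tool_rot: [2.222, 2.218, 0.016]
ft_force: [1.2, 8.3, -3.1]
opening: 0.0216
```

```bash
python3 -c "
from det import *
run(4,40)"
```

```text
turns 4.003 ang -62.8 r 0.0418 t 31.1 F [ 1.2  8.3 -3.1]
pred top [321.2 177.6] exp drop px 7.1 best dy 0 score 0.93 at0 0.93
170 [154, 139, 106, 78, 75, 86, 134, 168, 165, 138, 107, 97, 90, 78, 76, 78, 74, 80, 76, 74, 80, 74, 77, 79, 75, 80, 87, 95, 120, 117, 95, 94, 93, 91, 88, 89, 101, 127, 121, 98, 102, 88, 72, 108, 160, 194, 191, 147, 81, 65, 120, 203, 232, 234, 233, 229, 218, 204, 192, 187, 187, 191]
[[-0.05, -0.08, 0], [-0.08, -0.18, 0], [-0.11, -0.27, 0], [-0.14, -0.36, 0], [-0.15, -0.46, 0], [-0.16, -0.56, 0], [-0.16, -0.66, 0], [-0.16, -0.75, 0], [-0.15, -0.85, 0], [-0.13, -0.95, 0]]
```

>>> move_arm --travel '[[-0.05,-0.08,0],[-0.08,-0.18,0],[-0.11,-0.27,0],[-0.14,-0.36,0],[-0.15,-0.46,0],[-0.16,-0.56,0],[-0.16,-0.66,0],[-0.16,-0.75,0],[-0.15,-0.85,0],[-0.13,-0.95,0]]' --rotation '[[0,0,0],[0,0,0],[0,0,0],[0,0,0],[0,0,0],[0,0,0],[0,0,0],[0,0,0],[0,0,0],[0,0,0]]'

```text
time_s: 32.15
eef_pos: [0.571, -0.1565, 0.1274]
tool_rot: [2.221, 2.217, 0.019]
ft_force: [4.8, 5.8, -7.3]
opening: 0.0212
```

```bash
python3 -c "
from det import *
run(4,30)"
```

```text
turns 4.111 ang -101.8 r 0.0417 t 32.15 F [ 4.8  5.8 -7.3]
pred top [322.  177.7] exp drop px 7.1 best dy 0 score 0.89 at0 0.89
170 [79, 75, 76, 75, 74, 83, 128, 164, 169, 145, 112, 96, 88, 76, 74, 79, 72, 78, 75, 73, 80, 76, 76, 78, 73, 79, 87, 96, 128, 124, 95, 93, 93, 91, 88, 90, 102, 126, 123, 102, 102, 91, 77, 95, 144, 181, 183, 141, 82, 75, 130, 205, 232, 234, 234, 231, 223, 213, 204, 200, 198, 195]
[[0.01, -0.07, 0], [0.03, -0.14, 0], [0.05, -0.21, 0], [0.08, -0.28, 0], [0.11, -0.35, 0], [0.15, -0.41, 0], [0.18, -0.47, 0], [0.23, -0.54, 0], [0.27, -0.59, 0], [0.32, -0.65, 0]]
```

>>> move_arm --travel '[[0.01,-0.07,0],[0.03,-0.14,0],[0.05,-0.21,0],[0.08,-0.28,0],[0.11,-0.35,0],[0.15,-0.41,0],[0.18,-0.47,0],[0.23,-0.54,0],[0.27,-0.59,0],[0.32,-0.65,0]]' --rotation '[[0,0,0],[0,0,0],[0,0,0],[0,0,0],[0,0,0],[0,0,0],[0,0,0],[0,0,0],[0,0,0],[0,0,0]]'

```text
time_s: 33.2
eef_pos: [0.5525, -0.1477, 0.1274]
tool_rot: [2.219, 2.215, 0.019]
ft_force: [5.5, -0.1, -9.2]
opening: 0.0209
```

```bash
python3 -c "
from det import *
run(4,22)"
```

```text
turns 4.189 ang -130.0 r 0.0418 t 33.2 F [ 5.5 -0.1 -9.2]
pred top [322.5 177.7] exp drop px 7.1 best dy 1 score 0.91 at0 0.88
170 [74, 76, 76, 74, 74, 81, 118, 154, 161, 143, 114, 98, 89, 77, 73, 79, 75, 77, 76, 71, 77, 75, 73, 78, 73, 78, 85, 92, 122, 118, 94, 91, 92, 88, 85, 88, 102, 133, 126, 99, 100, 90, 78, 99, 153, 189, 189, 147, 84, 66, 119, 201, 231, 233, 233, 230, 223, 212, 203, 199, 197, 196]
[[0.03, -0.05, 0], [0.07, -0.08, 0], [0.1, -0.12, 0], [0.14, -0.16, 0], [0.18, -0.19, 0], [0.23, -0.23, 0], [0.27, -0.26, 0], [0.32, -0.29, 0], [0.36, -0.32, 0], [0.41, -0.34, 0]]
```

>>> move_arm --travel '[[0.03,-0.05,0],[0.07,-0.08,0],[0.1,-0.12,0],[0.14,-0.16,0],[0.18,-0.19,0],[0.23,-0.23,0],[0.27,-0.26,0],[0.32,-0.29,0],[0.36,-0.32,0],[0.41,-0.34,0]]' --rotation '[[0,0,0],[0,0,0],[0,0,0],[0,0,0],[0,0,0],[0,0,0],[0,0,0],[0,0,0],[0,0,0],[0,0,0]]'

```text
time_s: 34.25
eef_pos: [0.5425, -0.1359, 0.1274]
tool_rot: [2.219, 2.214, 0.019]
ft_force: [3.1, -2.8, -8.3]
opening: 0.0215
```

```bash
python3 -c "
from det import *
run(4,22)"
```

```text
turns 4.248 ang -151.3 r 0.0418 t 34.25 F [ 3.1 -2.8 -8.3]
pred top [323.  177.8] exp drop px 7.1 best dy 1 score 0.93 at0 0.84
170 [76, 75, 75, 74, 75, 79, 115, 156, 170, 152, 122, 100, 89, 78, 74, 79, 74, 76, 78, 70, 76, 74, 73, 78, 72, 76, 85, 93, 113, 115, 98, 93, 93, 91, 88, 89, 100, 128, 124, 102, 99, 96, 84, 89, 137, 172, 169, 129, 79, 76, 126, 199, 229, 232, 233, 232, 227, 219, 209, 206, 204, 201]
[[0.04, -0.03, 0], [0.09, -0.05, 0], [0.14, -0.08, 0], [0.19, -0.09, 0], [0.24, -0.11, 0], [0.3, -0.13, 0], [0.35, -0.14, 0], [0.4, -0.15, 0], [0.45, -0.16, 0], [0.51, -0.17, 0]]
```

>>> move_arm --travel '[[0.04,-0.03,0],[0.09,-0.05,0],[0.14,-0.08,0],[0.19,-0.09,0],[0.24,-0.11,0],[0.3,-0.13,0],[0.35,-0.14,0],[0.4,-0.15,0],[0.45,-0.16,0],[0.51,-0.17,0]]' --rotation '[[0,0,0],[0,0,0],[0,0,0],[0,0,0],[0,0,0],[0,0,0],[0,0,0],[0,0,0],[0,0,0],[0,0,0]]'

```text
time_s: 35.3
eef_pos: [0.5373, -0.1208, 0.1274]
tool_rot: [2.219, 2.213, 0.018]
ft_force: [3.2, -3.5, -10.0]
opening: 0.0214
```

```bash
python3 -c "
from det import *
run(4,22)"
```

```text
turns 4.309 ang -173.2 r 0.042 t 35.3 F [  3.2  -3.5 -10. ]
pred top [323.4 177.8] exp drop px 7.1 best dy 1 score 0.95 at0 0.82
170 [74, 74, 76, 73, 74, 77, 106, 146, 165, 153, 125, 101, 90, 81, 74, 78, 75, 74, 77, 72, 75, 76, 71, 76, 73, 75, 84, 91, 111, 114, 97, 92, 92, 92, 89, 89, 97, 128, 125, 99, 92, 90, 81, 93, 138, 176, 179, 140, 80, 69, 124, 200, 229, 233, 233, 232, 227, 218, 210, 205, 203, 201]
[[0.05, -0.01, 0], [0.11, -0.01, 0], [0.16, -0.01, 0], [0.21, -0.01, 0], [0.27, -0.01, 0], [0.32, -0.0, 0], [0.38, 0.0, 0], [0.43, 0.01, 0], [0.48, 0.02, 0], [0.53, 0.04, 0]]
```

>>> move_arm --travel '[[0.05,-0.01,0],[0.11,-0.01,0],[0.16,-0.01,0],[0.21,-0.01,0],[0.27,-0.01,0],[0.32,0.0,0],[0.38,0.0,0],[0.43,0.01,0],[0.48,0.02,0],[0.53,0.04,0]]' --rotation '[[0,0,0],[0,0,0],[0,0,0],[0,0,0],[0,0,0],[0,0,0],[0,0,0],[0,0,0],[0,0,0],[0,0,0]]'

```text
time_s: 36.35
eef_pos: [0.5382, -0.1052, 0.1274]
tool_rot: [2.219, 2.212, 0.016]
ft_force: [1.2, -3.8, -8.4]
opening: 0.0211
```

```bash
python3 -c "
from det import *
run(4,22)"
```

```text
turns 4.369 ang 165.4 r 0.0421 t 36.35 F [ 1.2 -3.8 -8.4]
pred top [323.8 177.8] exp drop px 7.1 best dy 1 score 0.95 at0 0.78
170 [74, 76, 75, 74, 73, 77, 99, 149, 175, 167, 137, 103, 92, 84, 74, 77, 76, 69, 74, 71, 73, 75, 70, 77, 76, 75, 84, 90, 104, 112, 104, 94, 95, 92, 87, 88, 94, 115, 113, 98, 96, 105, 95, 93, 134, 173, 172, 126, 82, 90, 140, 201, 224, 231, 233, 233, 230, 224, 216, 213, 210, 207]
[[0.05, 0.02, 0], [0.1, 0.03, 0], [0.15, 0.05, 0], [0.2, 0.07, 0], [0.25, 0.1, 0], [0.3, 0.12, 0], [0.35, 0.14, 0], [0.39, 0.17, 0], [0.44, 0.2, 0], [0.48, 0.23, 0]]
```

>>> move_arm --travel '[[0.05,0.02,0],[0.1,0.03,0],[0.15,0.05,0],[0.2,0.07,0],[0.25,0.1,0],[0.3,0.12,0],[0.35,0.14,0],[0.39,0.17,0],[0.44,0.2,0],[0.48,0.23,0]]' --rotation '[[0,0,0],[0,0,0],[0,0,0],[0,0,0],[0,0,0],[0,0,0],[0,0,0],[0,0,0],[0,0,0],[0,0,0]]'

```text
time_s: 37.4
eef_pos: [0.545, -0.0904, 0.1274]
tool_rot: [2.219, 2.213, 0.016]
ft_force: [-0.7, -4.9, -8.5]
opening: 0.0216
```

```bash
python3 -c "
from det import *
run(4,20)"
```

```text
turns 4.43 ang 143.2 r 0.0423 t 37.4 F [-0.7 -4.9 -8.5]
pred top [324.2 177.9] exp drop px 7.1 best dy 8 score 0.83 at0 -0.25
170 [74, 75, 76, 74, 74, 75, 75, 74, 74, 75, 75, 76, 84, 124, 159, 165, 141, 110, 94, 88, 78, 79, 82, 75, 79, 80, 78, 82, 79, 81, 83, 82, 86, 91, 97, 115, 115, 126, 122, 99, 93, 97, 91, 95, 133, 172, 172, 129, 81, 85, 132, 197, 224, 230, 233, 233, 231, 225, 218, 212, 210, 208]
[[0.03, 0.04, 0], [0.07, 0.07, 0], [0.11, 0.1, 0], [0.14, 0.13, 0], [0.18, 0.17, 0], [0.21, 0.2, 0], [0.24, 0.24, 0], [0.27, 0.28, 0], [0.3, 0.32, 0], [0.33, 0.36, 0]]
```

>>> move_arm --travel '[[0,0,0],[0,0,0],[0,0,0],[0,0,0],[0,0,0],[0,0,0],[0,0,-0.5],[0,0,-1.5],[0,0,-2.5],[0,0,-3.5]]' --rotation '[[0,0,0],[0,0,0],[0,0,0],[0,0,0],[0,0,0],[0,0,0],[0,0,0],[0,0,0],[0,0,0],[0,0,0]]' --gripper 0

```text
time_s: 38.45
eef_pos: [0.5436, -0.0904, 0.2335]
tool_rot: [2.219, 2.213, 0.016]
ft_force: [-0.6, -0.4, -0.6]
opening: 0.0853
```

Run:
```python
from det import *
st=telemetry.observe();B=optics.get_image("scene");w=optics.get_image("wrist");print(st["time_s"],st["eef_pos"],st["ft_force"]);det(B,4.43)
a=cv2.resize(B[150:250,200:390],(800,420),interpolation=cv2.INTER_CUBIC)
b=optics.get_image("top")[148:283,162:342]
im=np.zeros((600,800,3),np.uint8);im[:300,:]=cv2.resize(B[155:245,235:385],(500,300),interpolation=cv2.INTER_CUBIC).repeat(1,0) if 0 else 0
im[:330,:500]=cv2.resize(B[155:245,245:385],(500,330),interpolation=cv2.INTER_CUBIC)
im[:330,500:]=cv2.resize(B[165:225,300:350],(300,330),interpolation=cv2.INTER_CUBIC)
im[330:,:360]=cv2.resize(b,(360,270));im[330:,400:760]=cv2.resize(w,(360,270));cv2.imwrite("pics/f1.png",im)
```

```text
38.45 [ 0.54360664 -0.09043211  0.23351339] [-0.59305071 -0.40461461 -0.63923017]
pred top [324.2 177.9] exp drop px 7.1 best dy 7 score 0.85 at0 -0.29
170 [75, 75, 75, 74, 74, 73, 74, 74, 75, 75, 77, 89, 104, 133, 160, 163, 140, 109, 92, 87, 77, 77, 80, 75, 78, 79, 77, 80, 79, 80, 82, 80, 85, 91, 96, 113, 114, 125, 122, 99, 94, 96, 89, 93, 133, 170, 169, 126, 79, 85, 129, 195, 223, 229, 231, 231, 229, 223, 215, 211, 208, 205]
```

View pics/f1.png

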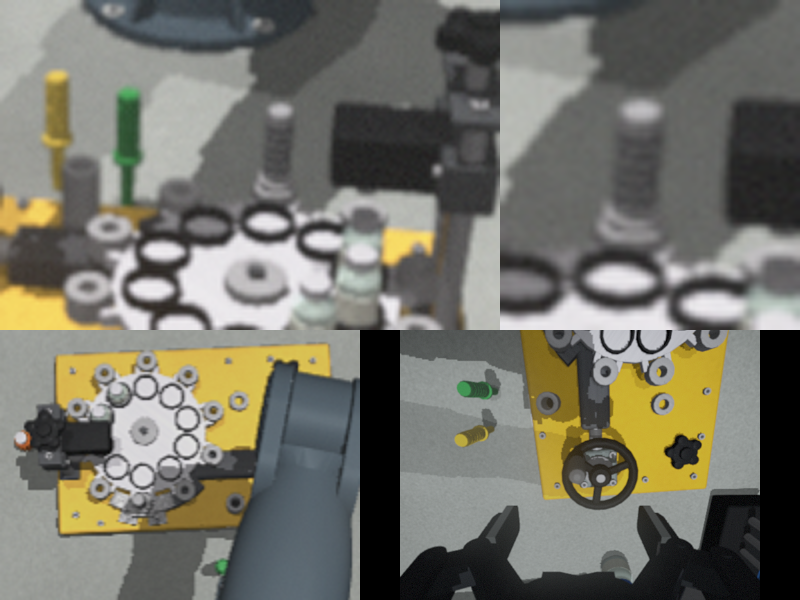

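```bash
python3 -c "
from cell import order
print(order.job_done())"
```

```text
the job is handed in; nothing more can be done
None
```

I moved the steel timing pin from its sleeve into the dial's next hole and wound the handwheel clockwise about 4.4 turns, until the pin dropped into the bush. Then I let go and handed the job in at 38.5 s; it reported no verdict.

- **Drop:** the pin fell between 4.37 and 4.43 turns. I had estimated about 4.46 turns from the position of the bush block. I stopped within 22° of handwheel after the drop; the free travel is about 40°.
- **Last checks:** the scene view shows the pin's top 7–8 px lower, against about 7 px expected for a 21 mm drop. Its collar is down on the boss and it stands upright. The vials are standing, and what the last pictures show of the loose parts looks undisturbed.
- **Forces:** the highest reading at the ends of the moves was about 14 N, during the second turn, because my first estimate of the wheel's centre was slightly off. I corrected it, and the gripper touched nothing at the end.
- **Limits of the checks:** I judged side load from the winding angle and the low forces, not by measuring it. I did not look again at the spanner or the screwdriver, but the arm did not go near them. None of the checks disagreed.

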